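# Set the drink size on a capsule coffee machine and start the brew

### The job

Make the coffee: on top of the capsule machine, flick the ribbed thumbwheel with a fingertip, click by click, until the little window beside it shows size five (five white strokes). Only then push the red brew lever to the back of the machine as far as it goes. Use a light touch, grasp nothing, and leave the mug and everything else where it stands.

Things in the scene. Friction and masses are not known exactly. Their poses are not given: they have to be found in the camera images.
- coffee_machine: Grey and black capsule coffee machine, 330 mm deep, 170 wide, 265 tall, fixed. Origin: centre of its underside. Its x axis points from its front (rounded nose, spout, drip tray) to its back (clear water tank), y to its left, z up. The controls stand on its flat black top deck (z = 265 mm, x -140 to 140, y -82 to 82 mm).
- wheel_axle (a point): Centre of the thumbwheel, on its axle along the machine's y, 5 mm below the top deck (machine x 20, y -47 mm); only its upper part stands out. Black drum 28 mm across, 16 wide; six white cross ribs like paddles, 5 mm thick, 60 degrees apart, tips on a 48 mm circle. At rest in a click two ribs stand 30 degrees before and behind the top (tips 16 mm above the deck). Rails 4 mm high flank it.
- size_wheel (a joint): Turn of the thumbwheel, rad: 0 at size one, 1.047 (60 degrees) a click, 5.236 at size six; stops at both ends. It grows as the wheel's top rolls to the back of the machine. Sprung clicks: turned over half a click and let go, it drops into the next by itself; less, it falls back. About 2.5 N at the ribs turns it. It starts at size one, two or three.
- window (a point): Centre of the small framed window beside the wheel (30 mm to its left), 5 mm above the deck. In it turns a black drum fixed to the wheel: size n shows as n white strokes side by side across the machine (each 6 mm long fore and aft, 3 mm wide, 5 mm apart), centred in the window when the wheel rests in a click. Sizes one to six. The frame stands 5.5 mm above the deck.
- lever_pad (a point): Centre of the red pad (28 wide across the machine, 8 thick, 18 mm high) at the end of the brew lever, which stands on the top deck 99 mm to the left of the thumbwheel. The point is 33 mm from the lever's hinge, the pad's end 42 mm.
- brew_lever (a joint): Swing of the brew lever, rad: 0 = off, leaning 0.45 to the front (-x of the machine); 0.9 = brew, leaning 0.45 to the back, at its stop. Its hinge lies along the machine's y, on the deck (machine frame x 0, y 52, z 265 mm). It stays where it is left; about 1.5 N at the pad moves it.
- mug: White mug, 74 mm across, 85 high, handle at its side, standing on the drip tray (40 mm high) under the spout. Loose. Origin: centre of its underside.
- pod_on_top: Brass-coloured coffee capsule, 37 mm across, 25 high, standing loose on the top deck near the machine's nose. Origin: centre of its underside.
- pod_on_counter: Green coffee capsule, 37 mm across, 25 high, loose on the counter to the right of the machine. Origin: centre of its underside.
- sugar_jar: White sugar jar with a steel cap, 84 mm across, 105 high, loose, to the right of the machine. Origin: centre of its underside.
- milk_jug: Steel milk jug, 80 mm across, 100 high, loose, to the left of the machine. Origin: centre of its underside.
- espresso_cup: Blue espresso cup, 62 mm across, 58 high, loose, to the left of the machine near its front. Origin: centre of its underside.
- teaspoon: Steel teaspoon, 140 mm long, lying loose to the right of the machine, in front. Origin: centre of its underside.

How it is judged:
On the way, in this order (a step that is already met when the one before it is completed fails the run):
1. the thumbwheel rests in its click at size five, the brew lever still off (value of joint size_wheel between 3.889 and 4.489 rad and velocity of joint size_wheel between -0.3 and 0.3 rad/s and value of joint brew_lever below 0.2 rad and contact force between the fingers and coffee_machine below 0.1 N), for 0.3 s.
2. the brew lever is pushed fully to the back, the size still at size five (value of joint size_wheel between 3.889 and 4.489 rad and value of joint brew_lever above 0.8 rad), for 0.2 s.
At the end, for the whole second after the job is handed in: The size wheel rests at size five (4.19 rad, within 0.3), the brew lever is within 0.1 rad of its rear stop, and the mug and the other loose things are within 15 mm of where they stood (all of step 2 and linear speed of mug below 0.02 m/s and distance of each of mug, pod_on_top, pod_on_counter, sugar_jar, milk_jug, espresso_cup, teaspoon from where it was at the start of the episode below 0.015 m); the robot touches nothing.
It fails at once if the brew lever is pushed before the size is at size five (value of joint brew_lever above 0.35 rad and not (value of joint size_wheel between 3.889 and 4.489 rad)).
It fails at once if the machine or its controls are pressed hard (over 35 N) (contact force between any of the arm, the fingers and coffee_machine above 35 N).
It fails at once if the mug under the spout is lifted, tipped or pushed away (15 mm, 0.3 rad) (distance of mug from where it was at the start of the episode above 0.015 m or angle between mug's own z axis and vertical above 0.3 rad).
It fails at once if another loose thing is lifted or pushed away (15 mm) (distance of any of pod_on_top, pod_on_counter, sugar_jar, milk_jug, espresso_cup, teaspoon from where it was at the start of the episode above 0.015 m).
It fails at once if another loose thing is tipped over (0.3 rad) (angle between any of pod_on_top, pod_on_counter, sugar_jar, milk_jug, espresso_cup's own z axis and vertical above 0.3 rad).
It also fails if it takes over 48 s, if anything falls off the work surface, if the arm or the gripper's body presses on something with over 40 N, if the wrist force passes 120 N, or if a joint passes its speed limit or range.

### The arm

A 6-joint arm with a two-finger parallel gripper is mounted at the origin on the work surface. World frame = base frame: x ahead of the robot, y to its left, z up, the work surface at z = 0. Lengths are in m, angles in rad, forces in N, time in s.
With the tool pointing down it reaches from about 0.25 to 0.725 m from the base axis. Payload 4 kg.
Tool frame: the origin (TCP) lies midway between the tips of the shut fingers; the grasp point (between the pads) lies 19 mm behind it; z points along the fingers, y is the line along which they close (so a half turn about z gives the same grasp; the last joint's range is limited). The gripper opens to 85 mm and grips with 20 to 120 N. Pads are 22 mm wide; open, the fingers measure 114 mm over their backs; the gripper's body (76 mm by 85 mm) begins 54 mm behind the grasp point. The pads swing forward as they close: fully open they stand 13 mm farther back than shut.
Start: joints at [-1.255, 0.241, 0.005, 1.335, 0, 1.571], TCP at [0.155, -0.475, 0.231] pointing down, gripper open.
Joint ranges: [-2.72, 2.72], [-1.05, 1.87], [-1.09, 1.28], [-1.99, 2.15], [-1.42, 1.44], [-3.14, 3.14]. Speed limits (rad/s): [2.79, 2.79, 3.14, 3.14, 3.14, 3.14].

### API

Orientations are given as a unit quaternion [x, y, z, w].
In Python, from workcell import bot gives the robot as it stands. The module is installed in compiled form; this text tells all that it offers.
- The arm moves only by the tool jog_arm, never from a script. Its argument "deltas" is a list of rows, each an object with "fingers": the opening, from 0 (shut) to 1 (fully open); "delta_pos": the shift along the tool's x, y, z normalised to -1 to 1, where 1 is 300 mm, a list of three; "yaw": the turn about the tool's z normalised to -1 to 1, where 1 is pi/4 rad. A call has 1 to 12 rows; each row is the pose to reach, as a shift and turn from the pose commanded when the call began, along the tool's axes at that moment; what a row does not reach only later rows make up. A row lasts 1/10 s, in which the tool goes at most 50 mm and 8.59 degrees, less where a joint would pass 70% of its speed; a pose out of reach is approached as far as the arm can. A call with a number of a shift or a turn outside -1 to 1 is refused whole. A call with a gripper value outside its range is refused whole. The fingers move at their own pace and stop on an object; the grip force is fixed at half the most. Time passes only in rows, so rows that repeat a pose let the fingers close. It gives the time, the measured TCP pose, the force, the opening and the grip force at its end, in the units of the state.
- bot.get_obs(): the state, without advancing time (a new reading comes with each control period).
- bot.camera(name): name is "side" or "top" or "wrist"; returns a dict with "image" (420x560x3 uint8, red, green, blue), "range_z" (420x560 float32, m along the optical axis (not along the pixel's ray), 0 where there is no reading), "fx", "fy", "cx", "cy" (pixels), "rvec" (rotation vector, rad) and "tvec" (3), from world to camera coordinates, as OpenCV has them. Camera axes: x right, y down, z forward; pixel columns grow to the right and rows downward; lengths in m; the calibration is good to about 2 mm. A picture is of the moment at which its call begins.
- bot.job_done(): hands the job in; it is judged then, once.
The state is a dict: "clock": time; "joint_pos": joint angles; "joint_vel": joint speeds; "tau": joint torques, N m; "eef_pos": TCP position; "tool_rot": TCP orientation; "ft_force": force on the tool from outside, world axes, zero at the start; "ft_torque": the same for the moment, N m; "grip_width": finger opening in m; "grasp_force": force on a finger pad.
Only numpy, scipy, OpenCV 4.12 (cv2) and the standard library are available. Lean on these libraries where they do the work, as an engineer would, in place of code of your own. Each camera call takes 0.05 s, during which the arm holds its last target. There are 200 camera calls.

## Working session

There is one attempt and no reset: what is moved stays moved. The work goes in short steps, Python scripts to look and compute and a tool call to move; the robot and the scene stay as the last step left them, time stands still between calls to the robot, and variables do not carry over. Pictures are saved under pics/ and viewed, at most 10 in all, crops included, and the job is handed in when it is done.

Besides the shell and the picture viewer there is one more tool, called after "Call:" as name(argument=value, ...), one argument or row to a line, values as JSON. jog_arm: Moves the arm, as the interface text tells. Scaled input: -1 to 1 covers 300 mm each way for a shift and pi/4 rad each way for a turn. Its arguments: {"type":"object","properties":{"deltas":{"type":"array","items":{"type":"object","properties":{"fingers":{"type":"number"},"delta_pos":{"type":"array","items":{"type":"number"}},"yaw":{"type":"number"}}}}},"required":["deltas"]}

```bash
mkdir -p pics
cat > h.py <<'E'
from workcell import bot
import numpy as np, cv2
def snap(n,f):
    c=bot.camera(n); cv2.imwrite(f'pics/{f}.png',c['image'][:,:,::-1]); np.savez(f'pics/{f}.npz',**c); return c
def P(c,u,v,z=None):
    R=cv2.Rodrigues(np.array(c['rvec']))[0]; t=np.array(c['tvec']).ravel()
    d=R.T@np.array([(u-c['cx'])/c['fx'],(v-c['cy'])/c['fy'],1]); o=-R.T@t
    s=c['range_z'][int(round(v)),int(round(u))] if z is None else (z-o[2])/d[2]
    return o+s*d
E
python3 - <<'E'
from h import *
a=snap('top','top0');b=snap('side','side0')
cv2.imwrite('pics/both.png',cv2.resize(np.hstack([a['image'],b['image']])[:,:,::-1],(800,300)))
o=bot.get_obs();print(o['clock'],o['eef_pos'],o['tool_rot'],o['grip_width'])
E
```

```text
0.1 [ 0.15509751 -0.47471993  0.23049107] [ 9.87561658e-01  1.57229243e-01 -1.46468360e-04 -9.56713958e-04] 0.08556213458634611
```

View pics/top0.png

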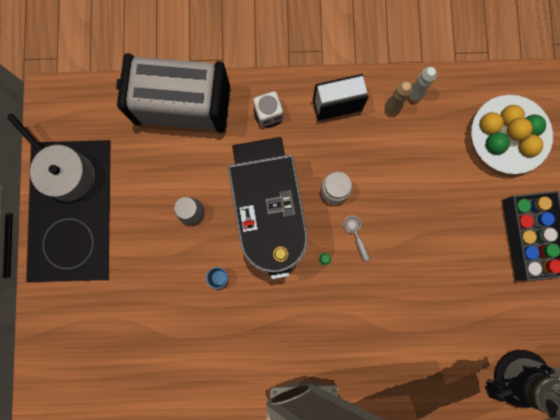

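View pics/side0.png

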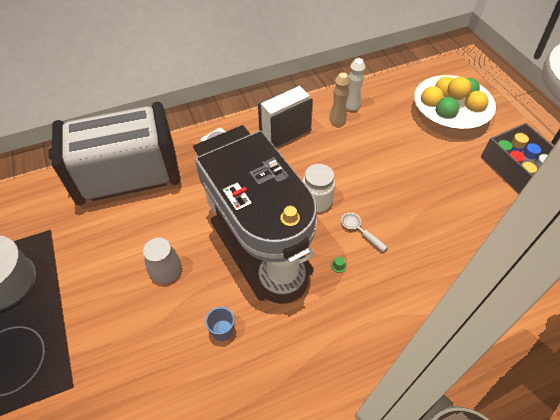

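The top view shows the machine nose-down, with the wheel near (288,200), window near (275,204) and lever pad near (249,222). The side view shows the same controls at about (270,172) and (237,193). I'll enlarge both.

Run:
```python
from h import *
a=np.load('pics/top0.npz');b=np.load('pics/side0.npz')
A=cv2.resize(a['image'][150:280,225:315],None,fx=4.4,fy=4.4,interpolation=cv2.INTER_CUBIC)
B=cv2.resize(b['image'][140:240,205:290],None,fx=4.5,fy=4.5,interpolation=cv2.INTER_CUBIC)
C=np.zeros((572,396+382,3),np.uint8);C[:A.shape[0],:A.shape[1]]=A;C[:B.shape[0],396:396+B.shape[1]]=B
cv2.imwrite('pics/crop0.png',C[:,:,::-1])
print(P(a,265,210),P(a,288,202),P(a,249,223), P(a,235,166),P(a,292,158),P(a,304,238),P(a,240,236))
```

```text
[0.56706065 0.08956876 0.26424865] [0.58388064 0.03307862 0.2729145 ] [0.53212081 0.12672695 0.30332491] [0.67855396 0.16084747 0.2640547 ] [0.69544387 0.01969992 0.2607115 ] [ 0.49623973 -0.00326064  0.26153478] [0.50512783 0.15149719 0.26610946]
```

View pics/crop0.png

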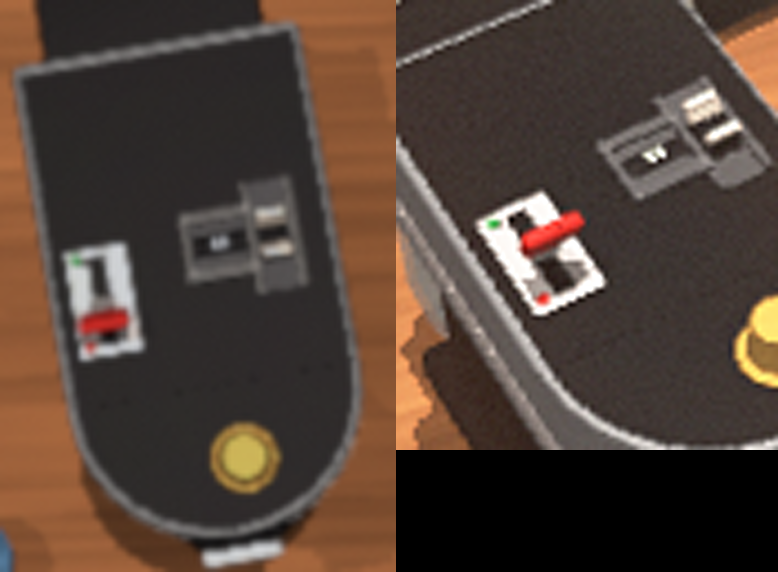

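The enlarged crop shows two ribs at crop (270,215) and (273,245), two strokes in the window, and the lever leaning to the front. I'll compute the machine frame next.

Run:
```python
from h import *
a=np.load('pics/top0.npz');b=np.load('pics/side0.npz')
A=lambda x,y,z:P(a,225+(x-2)/4.4,150+(y-2)/4.4,z)
B=lambda x,y,z:P(b,205+(x-398)/4.5,140+(y-2)/4.5,z)
D=.265
bl=A(18,72,D);br=A(295,28,D);l2=A(60,300,D);r2=A(350,330,D)
for n,v in dict(bl=bl,br=br,l2=l2,r2=r2).items():print(n,v)
h=[np.arctan2(*(p-q)[1::-1]) for p,q in((bl,l2),(br,r2))]; w=bl-br; h.append(np.arctan2(-w[0],w[1]))
print('headings',h,np.linalg.norm(w))
print('ribs top',A(270,214,.281),A(273,245,.281)); print('ribs side',B(703,98,.281),B(722,133,.281))
print('window',A(219,242,.27),B(655,155,.27)); print('pad',A(103,322,.295),B(552,231,.295)); print('pod',A(244,456,.29))
o=bot.get_obs()
from scipy.spatial.transform import Rotation as R
print(R.from_quat(o['tool_rot']).as_matrix().round(3))
```

```text
bl [0.6790205  0.17643142 0.265     ]
br [0.69972427 0.0206607  0.265     ]
l2 [0.54987144 0.1551999  0.265     ]
r2 [ 0.52866593 -0.00442764  0.265     ]
headings [np.float64(0.16293811579879108), np.float64(0.1456271332014497), np.float64(0.13213732222816915)] 0.1571405919672453
ribs top [0.59212881 0.03796646 0.281     ] [0.57493915 0.03682975 0.281     ]
ribs side [0.59358065 0.0352335  0.281     ] [0.57094557 0.03521766 0.281     ]
window [0.57901282 0.06643928 0.27      ] [0.57938021 0.06453355 0.27      ]
pad [0.53373423 0.1297182  0.295     ] [0.53723373 0.12680184 0.295     ]
pod [0.45985332 0.05586979 0.29      ]
[[ 0.951  0.311 -0.001]
 [ 0.311 -0.951  0.002]
 [ 0.    -0.002 -1.   ]]
```

Call:
jog_arm(
  deltas=[
    {"delta_pos": [0, 0, -0.4], "yaw": 0.214, "fingers": 0},
    {"delta_pos": [0, 0, -0.4], "yaw": 0.214, "fingers": 0},
    {"delta_pos": [0.9, -0.6, -0.4], "yaw": 0.214, "fingers": 0},
    {"delta_pos": [0.9, -0.6, -0.4], "yaw": 0.214, "fingers": 0},
    {"delta_pos": [0.9, -0.6, -0.4], "yaw": 0.214, "fingers": 0},
    {"delta_pos": [0.9, -0.6, -0.4], "yaw": 0.214, "fingers": 0},
    {"delta_pos": [0.9, -0.6, -0.4], "yaw": 0.214, "fingers": 0},
    {"delta_pos": [0.9, -0.6, -0.4], "yaw": 0.214, "fingers": 0},
    {"delta_pos": [0.9, -0.6, -0.4], "yaw": 0.214, "fingers": 0},
  ],
)

```text
clock: 1.0
eef_pos: [0.3574, -0.2175, 0.3513]
tool_rot: [0.997, 0.076, 0.0, -0.0]
ft_force: [-0.3, -0.4, -0.7]
grip_width: -0.0001
grasp_force: 0.0
```

```bash
cat >> h.py <<'E'
from scipy.spatial.transform import Rotation as Ro
def to(t,head=.148):
    o=bot.get_obs();M=Ro.from_quat(o['tool_rot']).as_matrix();d=M.T@(np.array(t)-o['eef_pos'])
    print('clk %.2f'%o['clock'],'eef',o['eef_pos'].round(4),'norm',(d/.3).round(4),'yaw',round((np.arctan2(M[1,0],M[0,0])-head)/(np.pi/4),4),'F',np.round(o['ft_force'],2),'g',round(o['grip_width'],4))
AX=np.array([.583,.036,.265]);MX=np.array([np.cos(.148),np.sin(.148),0]);MY=np.array([-MX[1],MX[0],0])
E
python3 -c "
from h import *
to(AX-.04*MX+[0,0,.085])"
```

```text
clk 1.00 eef [ 0.3574 -0.2175  0.3513] norm [ 0.7373 -0.7224  0.0052] yaw 0.0041 F [-0.28 -0.4  -0.74] g -0.0001
```

Call:
jog_arm(
  deltas=[
    {"delta_pos": [0.737, -0.722, 0.005], "fingers": 0},
    {"delta_pos": [0.737, -0.722, 0.005], "fingers": 0},
    {"delta_pos": [0.737, -0.722, 0.005], "fingers": 0},
    {"delta_pos": [0.737, -0.722, 0.005], "fingers": 0},
    {"delta_pos": [0.737, -0.722, 0.005], "fingers": 0},
    {"delta_pos": [0.737, -0.722, 0.005], "fingers": 0},
    {"delta_pos": [0.737, -0.722, 0.005], "fingers": 0},
    {"delta_pos": [0.737, -0.722, 0.005], "fingers": 0},
  ],
)

```text
invalid input at $.deltas[0]: expected keys fingers, delta_pos, yaw
```

```bash
python3 -c "
from h import *
to(AX-.039*MX+[0,0,.013])
c=snap('wrist','w1')"
```

```text
clk 1.00 eef [ 0.3574 -0.2175  0.3513] norm [ 0.7405 -0.7222  0.2452] yaw 0.0041 F [-0.28 -0.4  -0.74] g -0.0001
```

View pics/w1.png

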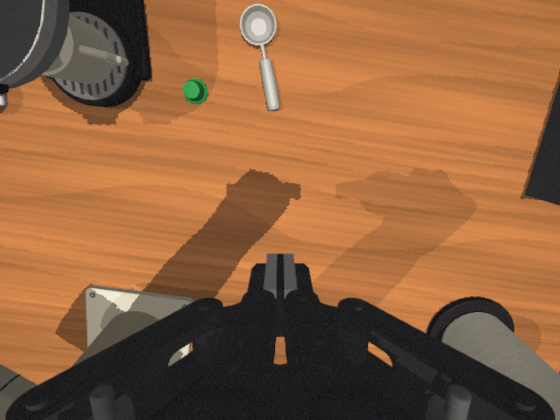

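The move was refused because the rows had no yaw key. The wrist view shows the shut fingertips at about (280,260), seen from ahead of the gripper. I'll resend the move with yaw.

Call:
jog_arm(
  deltas=[
    {"delta_pos": [0.737, -0.722, 0.005], "yaw": 0, "fingers": 0},
    {"delta_pos": [0.737, -0.722, 0.005], "yaw": 0, "fingers": 0},
    {"delta_pos": [0.737, -0.722, 0.005], "yaw": 0, "fingers": 0},
    {"delta_pos": [0.737, -0.722, 0.005], "yaw": 0, "fingers": 0},
    {"delta_pos": [0.737, -0.722, 0.005], "yaw": 0, "fingers": 0},
    {"delta_pos": [0.737, -0.722, 0.005], "yaw": 0, "fingers": 0},
    {"delta_pos": [0.737, -0.722, 0.005], "yaw": 0, "fingers": 0},
    {"delta_pos": [0.737, -0.722, 0.005], "yaw": 0, "fingers": 0},
  ],
)

```text
clock: 1.85
eef_pos: [0.5433, 0.0277, 0.3482]
tool_rot: [0.997, 0.075, -0.001, 0.0]
ft_force: [-0.0, 0.2, -0.5]
grip_width: -0.0001
grasp_force: 0.0
```

```bash
python3 -c "
from h import *
to(AX-.039*MX+[0,0,.013])
c=snap('wrist','w2')"
```

```text
clk 1.85 eef [0.5433 0.0277 0.3482] norm [ 0.0058 -0.0077  0.2339] yaw 0.0035 F [-0.02  0.25 -0.45] g -0.0001
```

View pics/w2.png

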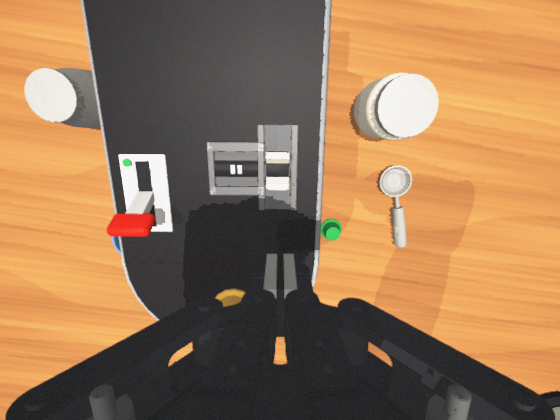

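The wrist view shows two strokes at (233,169) and (239,169), so the wheel is at size two and needs three clicks. The ribs are at (278,157) and (278,183), and the pad is at (132,225). I'll refine the positions from this view.

```bash
python3 -c "
from h import *
c=np.load('pics/w2.npz')
for n,u,v,z in(('axle',278,170,.280),('win',237,169,.27),('pad',132,225,.299),('ribR',278,153,.281),('ribF',278,187,.281),('railtop',278,125,.269),('railbot',277,210,.269)):
  p=P(c,u,v,z);print(n,p.round(4),'range',P(c,u,v).round(4),'m',((p-AX)@MX).round(4),((p-AX)@MY).round(4))
e=[P(c,u,v,.265) for u,v in((85,0),(108,150),(329,0),(318,250))];print([np.arctan2(*(e[i]-e[i+1])[1::-1]) for i in(0,2)])
p=P(c,280,256);print('tip',p, (p-bot.get_obs()['eef_pos'])@MX)
"
```

```text
axle [0.5824 0.0353 0.28  ] range [0.5811 0.0351 0.272 ] m -0.0007 -0.0007
win [0.5771 0.0645 0.27  ] range [0.5768 0.0646 0.2683] m -0.0017 0.029
pad [0.5347 0.1258 0.299 ] range [0.5353 0.1252 0.3003] m -0.0345 0.096
ribR [0.594 0.037 0.281] range [0.5937 0.037  0.2788] m 0.011 -0.0006
ribF [0.5708 0.0335 0.281 ] range [0.5708 0.0335 0.2811] m -0.0124 -0.0007
railtop [0.6117 0.0397 0.269 ] range [0.6117 0.0397 0.266 ] m 0.029 -0.0006
railbot [0.5506 0.0313 0.269 ] range [0.5495 0.0312 0.2653] m -0.0328 0.0001
[np.float64(0.14145078545031806), np.float64(0.14725051785135615)]
tip [0.55305537 0.02947691 0.35466302] 0.010808796352501095
```

Call:
jog_arm(
  deltas=[
    {"delta_pos": [0.006, -0.006, 0.12], "yaw": 0, "fingers": 0},
    {"delta_pos": [0.006, -0.006, 0.2], "yaw": 0, "fingers": 0},
    {"delta_pos": [0.006, -0.006, 0.234], "yaw": 0, "fingers": 0},
    {"delta_pos": [0.006, -0.006, 0.234], "yaw": 0, "fingers": 0},
    {"delta_pos": [0.006, -0.006, 0.234], "yaw": 0, "fingers": 0},
  ],
)

```text
clock: 2.4
eef_pos: [0.5444, 0.0276, 0.281]
tool_rot: [0.997, 0.073, 0.001, 0.0]
ft_force: [-0.6, -0.3, 0.6]
grip_width: -0.0001
grasp_force: 0.0
```

```bash
python3 -c "
from h import *
to(AX-.009*MX+[0,0,.013])"
```

```text
clk 2.40 eef [0.5444 0.0276 0.281 ] norm [ 0.1013 -0.0091  0.0103] yaw -0.0023 F [-0.55 -0.35  0.63] g -0.0001
```

Call:
jog_arm(
  deltas=[
    {"delta_pos": [0.02, -0.008, 0.01], "yaw": 0, "fingers": 0},
    {"delta_pos": [0.04, -0.008, 0.01], "yaw": 0, "fingers": 0},
    {"delta_pos": [0.06, -0.008, 0.01], "yaw": 0, "fingers": 0},
    {"delta_pos": [0.08, -0.008, 0.01], "yaw": 0, "fingers": 0},
    {"delta_pos": [0.1, -0.008, 0.01], "yaw": 0, "fingers": 0},
    {"delta_pos": [0.102, -0.008, 0.01], "yaw": 0, "fingers": 0},
  ],
)

```text
clock: 3.0
eef_pos: [0.5756, 0.0356, 0.2784]
tool_rot: [0.997, 0.074, 0.002, 0.0]
ft_force: [-2.7, -0.7, 6.2]
grip_width: -0.0001
grasp_force: 3.4
```

Call:
jog_arm(
  deltas=[
    {"delta_pos": [0, 0, -0.1], "yaw": 0, "fingers": 0},
    {"delta_pos": [0, 0, -0.15], "yaw": 0, "fingers": 0},
    {"delta_pos": [-0.1, 0, -0.23], "yaw": 0, "fingers": 0},
    {"delta_pos": [-0.1, 0, -0.23], "yaw": 0, "fingers": 0},
  ],
)

```text
clock: 3.4
eef_pos: [0.5442, 0.0309, 0.3495]
tool_rot: [0.997, 0.074, 0.003, 0.0]
ft_force: [0.9, -0.6, 0.6]
grip_width: 0.0001
grasp_force: 0.0
```

```bash
cat >> h.py <<'E'
def strokes(f):
    c=snap('wrist',f);g=c['image']
    R=cv2.Rodrigues(np.array(c['rvec']))[0];t=np.array(c['tvec']).ravel()
    def px(p): q=R@p+t; return c['fx']*q[0]/q[2]+c['cx'],c['fy']*q[1]/q[2]+c['cy']
    src=np.float32([px(AX+x*MX+y*MY+[0,0,.003]) for x,y in((.035,.05),(.035,-.015),(-.035,-.015))])
    M=cv2.getAffineTransform(src,np.float32([[0,0],[520,0],[520,560]]))
    w=cv2.warpAffine(g,M,(520,560),flags=cv2.INTER_CUBIC);cv2.imwrite(f'pics/{f}c.png',w[:,:,::-1])
    m=(cv2.cvtColor(w,cv2.COLOR_RGB2GRAY)[200:360,50:290]>140).astype(np.uint8)
    n,_,s,ce=cv2.connectedComponentsWithStats(m);print([(s[i,4],s[i,2:4].tolist(),(ce[i]+[50,200]).round().tolist()) for i in range(1,n) if s[i,4]>40])
E
python3 -c "
from h import *
strokes('w3')
to(AX-.039*MX+[0,0,.013])"
```

```text
[(np.int32(11240), [240, 54], [176.0, 228.0]), (np.int32(1569), [32, 58], [137.0, 308.0]), (np.int32(1569), [30, 58], [176.0, 307.0]), (np.int32(1562), [30, 58], [214.0, 307.0]), (np.int32(121), [4, 47], [51.0, 341.0]), (np.int32(99), [74, 2], [110.0, 359.0]), (np.int32(53), [53, 1], [187.0, 359.0]), (np.int32(59), [50, 2], [244.0, 359.0])]
clk 3.45 eef [0.545  0.0311 0.3478] norm [-0.0033  0.0024  0.2326] yaw -0.0002 F [ 0.19 -0.    0.64] g 0.0001
```

View pics/w3c.png

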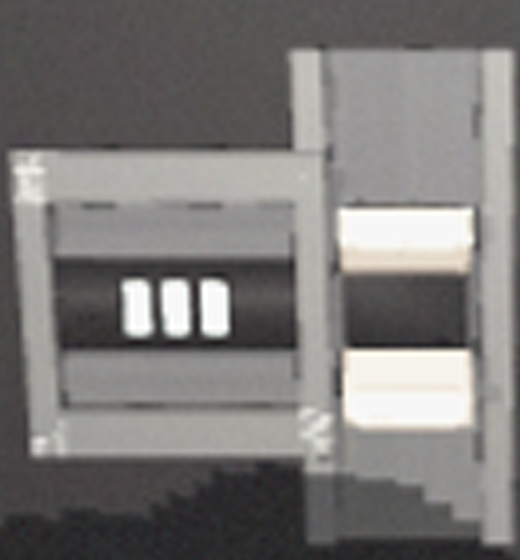

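The warped crop shows three strokes centred at x = 137, 176 and 214. One pass gives one click, so I'll repeat it.

Call:
jog_arm(
  deltas=[
    {"delta_pos": [-0.003, 0.002, 0.12], "yaw": 0, "fingers": 0},
    {"delta_pos": [-0.003, 0.002, 0.2], "yaw": 0, "fingers": 0},
    {"delta_pos": [-0.003, 0.002, 0.232], "yaw": 0, "fingers": 0},
    {"delta_pos": [-0.003, 0.002, 0.232], "yaw": 0, "fingers": 0},
    {"delta_pos": [0.02, 0.002, 0.232], "yaw": 0, "fingers": 0},
    {"delta_pos": [0.04, 0.002, 0.232], "yaw": 0, "fingers": 0},
    {"delta_pos": [0.06, 0.002, 0.232], "yaw": 0, "fingers": 0},
    {"delta_pos": [0.08, 0.002, 0.232], "yaw": 0, "fingers": 0},
    {"delta_pos": [0.1, 0.002, 0.232], "yaw": 0, "fingers": 0},
    {"delta_pos": [0.1, 0.002, 0.232], "yaw": 0, "fingers": 0},
  ],
)

```text
clock: 4.45
eef_pos: [0.5764, 0.035, 0.2784]
tool_rot: [0.997, 0.074, 0.003, 0.0]
ft_force: [-0.8, -0.1, 8.0]
grip_width: 0.0002
grasp_force: 3.8
```

Call:
jog_arm(
  deltas=[
    {"delta_pos": [0, 0, -0.1], "yaw": 0, "fingers": 0},
    {"delta_pos": [0, 0, -0.15], "yaw": 0, "fingers": 0},
    {"delta_pos": [-0.1, 0, -0.23], "yaw": 0, "fingers": 0},
    {"delta_pos": [-0.1, 0, -0.23], "yaw": 0, "fingers": 0},
  ],
)

```text
clock: 4.85
eef_pos: [0.5444, 0.0302, 0.3495]
tool_rot: [0.997, 0.074, 0.003, 0.0]
ft_force: [-0.5, -0.0, 0.0]
grip_width: -0.0006
grasp_force: 0.0
```

```bash
python3 -c "
from h import *
strokes('w4')
to(AX-.039*MX+[0,0,.013])"
```

```text
[(np.int32(10668), [240, 53], [178.0, 228.0]), (np.int32(1514), [31, 56], [119.0, 307.0]), (np.int32(1523), [31, 56], [157.0, 307.0]), (np.int32(1484), [31, 56], [195.0, 307.0]), (np.int32(1561), [31, 56], [233.0, 307.0]), (np.int32(107), [4, 49], [51.0, 341.0]), (np.int32(485), [219, 3], [187.0, 358.0])]
clk 4.90 eef [0.5452 0.0304 0.3476] norm [-3.900e-03 -1.000e-04  2.321e-01] yaw -0.0006 F [ 0.33 -0.16 -0.48] g 0.0002
```

There are four strokes, so one more pass.

Call:
jog_arm(
  deltas=[
    {"delta_pos": [-0.003, 0, 0.12], "yaw": 0, "fingers": 0},
    {"delta_pos": [-0.003, 0, 0.2], "yaw": 0, "fingers": 0},
    {"delta_pos": [-0.003, 0, 0.232], "yaw": 0, "fingers": 0},
    {"delta_pos": [-0.003, 0, 0.232], "yaw": 0, "fingers": 0},
    {"delta_pos": [0.02, 0, 0.232], "yaw": 0, "fingers": 0},
    {"delta_pos": [0.04, 0, 0.232], "yaw": 0, "fingers": 0},
    {"delta_pos": [0.06, 0, 0.232], "yaw": 0, "fingers": 0},
    {"delta_pos": [0.08, 0, 0.232], "yaw": 0, "fingers": 0},
    {"delta_pos": [0.1, 0, 0.232], "yaw": 0, "fingers": 0},
    {"delta_pos": [0.1, 0, 0.232], "yaw": 0, "fingers": 0},
  ],
)

```text
clock: 5.9
eef_pos: [0.5747, 0.0348, 0.2775]
tool_rot: [0.997, 0.074, 0.001, 0.0]
ft_force: [-5.8, -0.6, 8.9]
grip_width: -0.0001
grasp_force: 4.9
```

Call:
jog_arm(
  deltas=[
    {"delta_pos": [0, 0, -0.1], "yaw": 0, "fingers": 0},
    {"delta_pos": [0, 0, -0.15], "yaw": 0, "fingers": 0},
    {"delta_pos": [-0.1, 0, -0.23], "yaw": 0, "fingers": 0},
    {"delta_pos": [-0.1, 0, -0.23], "yaw": 0, "fingers": 0},
    {"delta_pos": [-0.1, 0, -0.23], "yaw": 0, "fingers": 0},
  ],
)

```text
clock: 6.4
eef_pos: [0.5457, 0.0305, 0.3454]
tool_rot: [0.997, 0.074, 0.002, -0.0]
ft_force: [0.3, 0.1, -0.9]
grip_width: -0.0003
grasp_force: 0.0
```

```bash
python3 -c "
from h import *
strokes('w5')
H=AX-.02*MX+.0985*MY
to(H-.05*MX+[0,0,.085]); to(H-.05*MX+[0,0,.024])"
```

```text
[(np.int32(10666), [240, 53], [177.0, 228.0]), (np.int32(1512), [32, 55], [100.0, 307.0]), (np.int32(1492), [32, 55], [138.0, 308.0]), (np.int32(1552), [32, 57], [176.0, 308.0]), (np.int32(1518), [32, 57], [214.0, 308.0]), (np.int32(1555), [31, 57], [253.0, 308.0]), (np.int32(142), [6, 58], [51.0, 339.0]), (np.int32(994), [219, 5], [184.0, 357.0])]
clk 6.45 eef [0.5455 0.0305 0.3443] norm [-0.107  -0.328  -0.0192] yaw -0.0003 F [ 0.19 -0.53  0.03] g 0.0002
clk 6.45 eef [0.5455 0.0305 0.3443] norm [-0.1072 -0.328   0.1841] yaw -0.0003 F [ 0.19 -0.53  0.03] g 0.0002
```

View pics/w5.png

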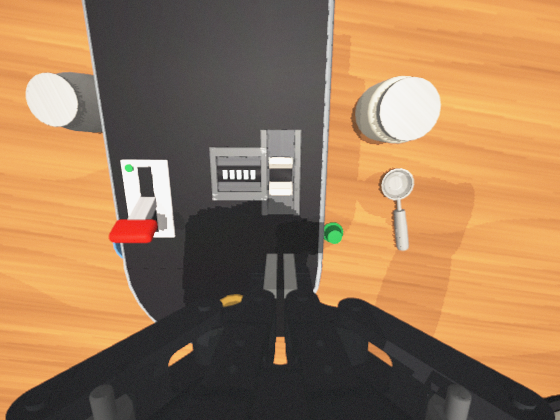

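The window shows five strokes, centred near (239,174). The lever is still off, with its pad at (133,231). Next is moving in front of the lever and lowering.

Call:
jog_arm(
  deltas=[
    {"delta_pos": [-0.107, -0.328, -0.02], "yaw": 0, "fingers": 0},
    {"delta_pos": [-0.107, -0.328, -0.02], "yaw": 0, "fingers": 0},
    {"delta_pos": [-0.107, -0.328, -0.02], "yaw": 0, "fingers": 0},
    {"delta_pos": [-0.107, -0.328, -0.02], "yaw": 0, "fingers": 0},
    {"delta_pos": [-0.107, -0.328, 0.08], "yaw": 0, "fingers": 0},
    {"delta_pos": [-0.107, -0.328, 0.184], "yaw": 0, "fingers": 0},
    {"delta_pos": [-0.107, -0.328, 0.184], "yaw": 0, "fingers": 0},
    {"delta_pos": [-0.107, -0.328, 0.184], "yaw": 0, "fingers": 0},
  ],
)

```text
clock: 7.25
eef_pos: [0.5031, 0.0981, 0.2887]
tool_rot: [0.996, 0.091, -0.002, -0.01]
ft_force: [0.2, 0.4, 0.3]
grip_width: 0.0001
grasp_force: 0.0
```

```bash
python3 -c "
from h import *
H=AX-.02*MX+.0985*MY
to(H-.0035*MX+[0,0,.024])"
```

```text
clk 7.25 eef [0.5031 0.0981 0.2887] norm [ 0.1572 -0.079   0.0003] yaw 0.0433 F [0.25 0.39 0.35] g 0.0001
```

```bash
python3 -c "
from h import *
o=bot.get_obs();print(o['joint_pos'].round(3),o['joint_vel'].round(3),Ro.from_quat(o['tool_rot']).as_matrix().round(3),np.round(o['tau'],1))"
```

```text
[0.181 0.252 0.168 1.489 0.02  3.141] [ 0.003 -0.026  0.056  0.004  0.001  0.002] [[ 0.983  0.181 -0.006]
 [ 0.181 -0.983  0.019]
 [-0.002 -0.02  -1.   ]] [  0.  -36.8  24.4  -0.    0.1  -0. ]
```

Joint 6 is at its limit, so the tool must turn a little to the left. Nothing is near the fingers here.

Call:
jog_arm(
  deltas=[
    {"delta_pos": [0, 0, -0.03], "yaw": -0.2, "fingers": 0},
    {"delta_pos": [0, 0, -0.03], "yaw": -0.2, "fingers": 0},
    {"delta_pos": [0, 0, -0.03], "yaw": -0.2, "fingers": 0},
    {"delta_pos": [0, 0, -0.03], "yaw": -0.2, "fingers": 0},
  ],
)

```text
clock: 7.65
eef_pos: [0.5034, 0.0986, 0.2988]
tool_rot: [0.986, 0.168, 0.0, -0.01]
ft_force: [-0.2, -0.5, -0.9]
grip_width: 0.0001
grasp_force: 0.0
```

```bash
python3 -c "
from h import *
H=AX-.02*MX+.0985*MY
to(H-.05*MX+[0,0,.024],.32);o=bot.get_obs();print(o['joint_pos'].round(3),o['joint_vel'].round(3))"
```

```text
clk 7.65 eef [0.5034 0.0986 0.2988] norm [ 0.0137 -0.0811  0.0345] yaw 0.0231 F [-0.15 -0.46 -0.95] g 0.0001
[0.182 0.249 0.189 1.511 0.02  2.985] [ 0.003  0.002 -0.014 -0.002  0.    -0.009]
```

Call:
jog_arm(
  deltas=[
    {"delta_pos": [0.013, -0.081, 0], "yaw": 0, "fingers": 0},
    {"delta_pos": [0.013, -0.081, 0.035], "yaw": 0, "fingers": 0},
    {"delta_pos": [0.013, -0.081, 0.035], "yaw": 0, "fingers": 0},
  ],
)

```text
clock: 7.95
eef_pos: [0.4977, 0.123, 0.2867]
tool_rot: [0.985, 0.169, -0.002, -0.01]
ft_force: [0.2, -0.6, -1.0]
grip_width: 0.0
grasp_force: 0.0
```

```bash
python3 -c "
from h import *
H=AX-.02*MX+.0985*MY
to(H-.0035*MX+[0,0,.024],.338)"
```

```text
clk 7.95 eef [0.4977 0.123  0.2867] norm [ 0.1571  0.0309 -0.0083] yaw 0.0031 F [ 0.16 -0.56 -1.03] g 0.0
```

Call:
jog_arm(
  deltas=[
    {"delta_pos": [0.04, 0.008, -0.005], "yaw": 0, "fingers": 0},
    {"delta_pos": [0.07, 0.014, -0.005], "yaw": 0, "fingers": 0},
    {"delta_pos": [0.1, 0.02, -0.005], "yaw": 0, "fingers": 0},
    {"delta_pos": [0.125, 0.025, -0.005], "yaw": 0, "fingers": 0},
    {"delta_pos": [0.14, 0.028, -0.005], "yaw": 0, "fingers": 0},
    {"delta_pos": [0.14, 0.028, -0.005], "yaw": 0, "fingers": 0},
  ],
)

```text
clock: 8.55
eef_pos: [0.5416, 0.129, 0.2892]
tool_rot: [0.986, 0.169, -0.0, -0.01]
ft_force: [-0.3, 0.4, 0.7]
grip_width: -0.0001
grasp_force: 0.1
```

Call:
jog_arm(
  deltas=[
    {"delta_pos": [0.005, 0.001, 0], "yaw": 0, "fingers": 0},
    {"delta_pos": [0.01, 0.002, 0], "yaw": 0, "fingers": 0},
    {"delta_pos": [0.01, 0.002, 0], "yaw": 0, "fingers": 0},
  ],
)

```text
clock: 8.85
eef_pos: [0.5436, 0.1295, 0.2894]
tool_rot: [0.986, 0.169, -0.001, -0.01]
ft_force: [-1.5, -0.8, -1.1]
grip_width: -0.0002
grasp_force: 0.6
```

Call:
jog_arm(
  deltas=[
    {"delta_pos": [0.005, 0.001, 0], "yaw": 0, "fingers": 0},
    {"delta_pos": [0.01, 0.002, 0], "yaw": 0, "fingers": 0},
    {"delta_pos": [0.01, 0.002, 0], "yaw": 0, "fingers": 0},
  ],
)

```text
clock: 9.15
eef_pos: [0.5461, 0.13, 0.2895]
tool_rot: [0.985, 0.169, -0.001, -0.01]
ft_force: [-5.5, -0.6, 0.8]
grip_width: 0.0001
grasp_force: 2.4
```

Call:
jog_arm(
  deltas=[
    {"delta_pos": [0.005, 0.001, 0], "yaw": 0, "fingers": 0},
    {"delta_pos": [0.005, 0.001, 0], "yaw": 0, "fingers": 0},
  ],
)

```text
clock: 9.35
eef_pos: [0.5463, 0.13, 0.2895]
tool_rot: [0.985, 0.169, -0.003, -0.01]
ft_force: [-8.6, -1.1, 2.1]
grip_width: -0.0003
grasp_force: 4.3
```

The force climbs while the position stalls, so the lever is at its stop. I'll back off, lift and check.

Call:
jog_arm(
  deltas=[
    {"delta_pos": [-0.05, -0.01, 0], "yaw": 0, "fingers": 0},
    {"delta_pos": [-0.1, -0.02, 0], "yaw": 0, "fingers": 0},
    {"delta_pos": [-0.1, -0.02, -0.15], "yaw": 0, "fingers": 0},
    {"delta_pos": [-0.1, -0.02, -0.25], "yaw": 0, "fingers": 0},
    {"delta_pos": [-0.1, -0.02, -0.25], "yaw": 0, "fingers": 0},
    {"delta_pos": [-0.1, -0.02, -0.25], "yaw": 0, "fingers": 0},
  ],
)

```text
clock: 9.95
eef_pos: [0.5198, 0.1246, 0.3659]
tool_rot: [0.986, 0.169, 0.002, -0.01]
ft_force: [-0.1, -0.9, -0.9]
grip_width: 0.0003
grasp_force: 0.0
```

```bash
python3 -c "
from h import *
c=snap('wrist','w6');H=AX-.02*MX+.0985*MY
to(H,.338)
b=c['image'].astype(int);m=(b[...,0]>130)&(b[...,1]<60)&(b[...,2]<60);v,u=np.nonzero(m)
q=np.array([P(c,x,y) for x,y in zip(u,v)]);q=q[q[:,2]>.28];d=q-H
print(len(q),(d@MX).min(),(d@MX).max(),q[:,2].min(),q[:,2].max(),(d@MX).mean())"
```

```text
clk 10.00 eef [0.5192 0.1245 0.3647] norm [0.0978 0.0205 0.3326] yaw 0.003 F [-0.55 -0.97 -0.71] g 0.0
367 0.007141796488328639 0.04154446486109162 0.2901353801062618 0.5082046681531862 0.013039119515410673
```

View pics/w6.png

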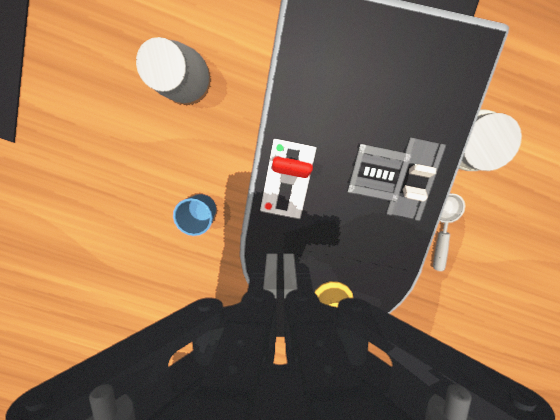

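The lever leans fully back, with its pad at (292,167) and its front face about 7 mm behind the hinge, as expected at the stop. The window still shows five strokes at (379,172), and the fingers are clear.

```bash
python3 -c "
from workcell import bot
print(bot.job_done())"
```

```text
the job is handed in; nothing more can be done
None
```

The job is handed in: the size wheel shows five strokes, the brew lever is pushed back to its rear stop, and I saw nothing else moved. The hand-in gave no verdict.

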